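# Stroke test of a touch slider

## Task

Test the slider of the touch control board, the one whose row of five flat bars grows from short to long: stroke it lightly with a fingertip in one unbroken touch over all five bars, from the shortest until it is well onto the longest, then lift off. The board floats on springs and must not be pushed down to its stop, and the round key beyond the longest bar must not be touched. Nothing is picked up; leave the module in its stand and everything else where it lies.

Things in the scene. Friction and masses are not known exactly. Their poses are not given: they have to be found in the camera images.
- bar1: bar 1 of the slider, counted from the shortest: a flat black conductive-rubber pad 17 mm along the row, 12 mm across it, standing 1 mm proud of the green board. Origin: centre of its underside, 33 mm above the bench while the board is up; x points along the row to the longer bars, z up. The five lie side by side in a straight row, centres 20 mm apart, tops level, fixed to the board.
- bar2: bar 2 of the slider, counted from the shortest: a flat black conductive-rubber pad 17 mm along the row, 19 mm across it, standing 1 mm proud of the green board. Origin: centre of its underside, 33 mm above the bench while the board is up; x points along the row to the longer bars, z up.
- bar3: bar 3 of the slider, counted from the shortest: a flat black conductive-rubber pad 17 mm along the row, 26 mm across it, standing 1 mm proud of the green board. Origin: centre of its underside, 33 mm above the bench while the board is up; x points along the row to the longer bars, z up.
- bar4: bar 4 of the slider, counted from the shortest: a flat black conductive-rubber pad 17 mm along the row, 33 mm across it, standing 1 mm proud of the green board. Origin: centre of its underside, 33 mm above the bench while the board is up; x points along the row to the longer bars, z up.
- bar5: bar 5 of the slider, counted from the shortest: a flat black conductive-rubber pad 17 mm along the row, 40 mm across it, standing 1 mm proud of the green board. Origin: centre of its underside, 33 mm above the bench while the board is up; x points along the row to the longer bars, z up.
- key: round on/off touch key on the same board: black rubber disc 18 mm across, 1 mm proud, on the row's line 44 mm beyond the centre of the longest bar. Not to be touched. Origin: centre of its underside.
- slider_mid (a point): point at the centre of the top of the middle bar (bar3); x along the row from the shortest to the longest bar, y across it, z up. Moves with the board.
- board (a joint): how far the green touch board (156 x 58 x 2 mm) has sunk on its four springs, in m: 0 = up, as at the start; 0.008 = on its stop. It sinks level wherever it is pressed: it starts to give at about 1 to 2 N and sinks about 1 mm for each further 1.5 N. It springs back up.
- slider_module: the touch module to test: black carrier 164 x 64 x 8 mm with the sprung green board above it, loose (1.5 mm play) between four white corner blocks on an aluminium stand (190 x 86 mm, blocks up to 24 mm above the bench) fixed to the bench, at any yaw. Origin: centre of its underside, 14 mm above the bench; x along the row: bars at x = -62, -42, -22, -2, +18 mm, round key at +62 mm, y = 0.
- keypad_module: the other touch module, same size, in an identical stand: eight round keys in two rows of four, no bars. Not part of this job. Origin: centre of its underside.
- screwdriver: screwdriver 170 mm long with a black handle, lying between the two stands. Leave alone.
- solder_reel: reel of solder wire standing on its flange, 60 mm across, 42 mm high. Leave alone. Origin: centre of its underside.
- tweezers: dark steel tweezers lying flat, about 115 mm long, 9 mm high. Leave alone.
- flux_bottle: white bottle with a black cap, 34 mm across, 75 mm high. Leave alone. Origin: centre of its underside.
- brush: cleaning brush 150 mm long lying down. Leave alone.
- cutters: side cutters with black grips, about 125 mm long, 15 mm high, lying flat. Leave alone.
Mind the look-alikes: they are no part of the job. Leave any blue or red look-alike of the slider_module alone.

How it is judged:
By the outcome, as a careful person would: the job done as asked, in the order asked, and still so for the second after the job is handed in, with the robot touching nothing.
It also fails if it takes over 32 s, if anything falls off the work surface, if the arm or the gripper's body presses on something with over 40 N, if the wrist force passes 120 N, or if a joint passes its speed limit or range.

## Robot

A 6-joint arm with a two-finger parallel gripper is mounted at the origin on the work surface. World frame = base frame: x ahead of the robot, y to its left, z up, the work surface at z = 0. Lengths are in m, angles in rad, forces in N, time in s.
With the tool pointing down it reaches from about 0.4 to 0.825 m from the base axis. Payload 7 kg.
Tool frame: the origin (TCP) lies between the finger pads, 19 mm behind the fingertips; this is the grasp point; z points along the fingers, y is the line along which they close (so a half turn about z gives the same grasp; the last joint's range is limited). The gripper opens to 88 mm and grips with 3 to 60 N. Pads are 19 mm wide; open, the fingers measure 130 mm over their backs; the gripper's body (78 mm by 193 mm) begins 47 mm behind the grasp point.
Start: joints at [-0.914, 0.359, 0.012, 0, -1.224, -0.288], TCP at [0.243, -0.63, 0.245] pointing down, gripper open.
Joint ranges: [-3.07, 3.07], [-1.43, 2.12], [-1.02, 1.25], [-3.03, 1.67], [-3.05, -0], [-3.03, 3.03]. Speed limits (rad/s): [2.39, 2.39, 3.01, 3.14, 3.14, 3.14].

## Interface

Orientations are given as [roll, pitch, yaw] about the fixed x, y, z axes, in that order (R = Rz(yaw) Ry(pitch) Rx(roll)).
In Python, from station import * gives the robot as it stands.
- The arm moves only by the tool servo_tool, never from a script. Its argument "moves" is a list of rows, each an object of numbers: "jaw": the opening, from 0 (shut) to 1 (fully open); "dx", "dy", "dz": the shift along the world's x, y, z in m; "roll": the turn about the world's z in degrees. A call has exactly 10 rows; each row shifts and turns the commanded pose from where the row before left it; what a row does not reach is not made up. A row lasts 1/8 s, in which the tool goes at most 62.5 mm and 10.7 degrees, less where a joint would pass 70% of its speed; a pose out of reach is approached as far as the arm can. A call with a gripper value outside its range is refused whole. The fingers move at their own pace and stop on an object; "newtons" is the grip in N (left out, the last holds). Time passes only in rows, so rows that do not move let the fingers close, or fill a call up. It gives the time, the measured TCP pose, the force, the opening and the grip force at its end, in the units of the state.
- get_state(): the state, without advancing time (a new reading comes with each control period).
- grab_frame(name): name is "scene" or "top" or "wrist"; returns (picture, depth): 420x560x3 uint8, red, green, blue; 420x560 float32, m along the optical axis (not along the pixel's ray), 0 where there is no reading.
- calibration(name): a dict with "intrinsics" (3x3 intrinsics, pixels), "k1" (the pictures are not rectified: a ray, as slopes to the right and down, at radius r is drawn at 1 + k1 r^2 times it, then the intrinsics apply), "R" (3x3) and "t" (3): a world point X has camera coordinates R X + t. Camera axes: x right, y down, z forward; pixel columns grow to the right and rows downward; lengths in m; the calibration is good to about 2 mm. A picture is of the moment at which its call begins: read the wrist's pose just before it. calibration takes no time and is no camera call; for the wrist camera it gives the pose at the moment of the call.
- job_done(): hands the job in; it is judged then, once.
The state is a dict: "t": time; "q": joint angles; "qd": joint speeds; "joint_efforts": joint torques, N m; "eef_pos": TCP position; "ee_rot": TCP orientation; "force": force on the tool from outside, world axes, zero at the start; "moment": the same for the moment, N m; "width": finger opening in m; "gripper_force": force on a finger pad.
Only numpy, scipy, OpenCV 4.12 (cv2) and the standard library are available. Lean on these libraries where they do the work, as an engineer would, in place of code of your own. Each camera call takes 0.05 s, during which the arm holds its last target. There are 200 camera calls.

## Working session

There is one attempt and no reset: what is moved stays moved. The work goes in short steps, Python scripts to look and compute and a tool call to move; the robot and the scene stay as the last step left them, time stands still between calls to the robot, and variables do not carry over. Pictures are saved under pics/ and viewed, at most 10 in all, crops included, and the job is handed in when it is done.

Besides the shell and the picture viewer there is one more tool, called after ">>>" by a JSON object that holds its "name" and its "arguments", one argument or row to a line. servo_tool: Moves the arm, as the interface text tells. Its arguments: {"type":"object","properties":{"moves":{"type":"array","items":{"type":"object","properties":{"jaw":{"type":"number"},"dx":{"type":"number"},"dy":{"type":"number"},"dz":{"type":"number"},"roll":{"type":"number"}}}},"newtons":{"type":"number"}},"required":["moves"]}

```bash
mkdir -p pics
python3 - <<'E'
from station import *
import cv2,numpy as np
for n in("top","scene"):
    p,d=grab_frame(n); cv2.imwrite(f"pics/{n}0.png",p[:,:,::-1]); np.save(f"pics/{n}0.npy",d)
    c=calibration(n); print(n,c)
print(get_state())
E
```

```text
top {'intrinsics': array([[541.70183421,   0.        , 277.81177561],
       [  0.        , 541.70183421, 209.75227712],
       [  0.        ,   0.        ,   1.        ]]), 'k1': 0.05577362956105876, 'R': array([[ 0.02563316, -0.9994023 ,  0.02319442],
       [-0.99428571, -0.02789338, -0.10304308],
       [ 0.10362846, -0.02042056, -0.99440643]]), 't': array([8.13384447e-04, 4.98921409e-01, 1.35374970e+00])}
scene {'intrinsics': array([[514.8131497 ,   0.        , 277.75848714],
       [  0.        , 514.8131497 , 213.00908761],
       [  0.        ,   0.        ,   1.        ]]), 'k1': -0.07945136840363788, 'R': array([[ 0.79900957,  0.60128061,  0.00673236],
       [ 0.37013401, -0.48296594, -0.79356456],
       [-0.47390349,  0.63655756, -0.60844881]]), 't': array([-0.39768972, -0.13047416,  1.63765266])}
{'t': 0.1, 'q': array([-9.13948924e-01,  3.59332362e-01,  1.11578163e-02, -2.77754997e-04,
       -1.22410564e+00, -2.88130236e-01]), 'qd': array([-0.0006794 , -0.000982  ,  0.00245045,  0.00022023,  0.0011189 ,
        0.00144268]), 'joint_efforts': array([-1.79516355e-03, -5.84162307e+01,  2.93754351e+01,  7.01538205e+00,
        1.01889332e-02, -7.76388583e-05]), 'eef_pos': array([ 0.24312499, -0.62926192,  0.24451404]), 'ee_rot': array([ 3.14009576e+00, -1.71332065e-04, -2.77296993e+00]), 'force': array([-0.18961063, -0.01677371,  0.36426849]), 'moment': array([ 0.04057586, -0.00429016,  0.03774525]), 'gripper_force': 0.0, 'width': 0.08764833031141223}
```

View pics/top0.png

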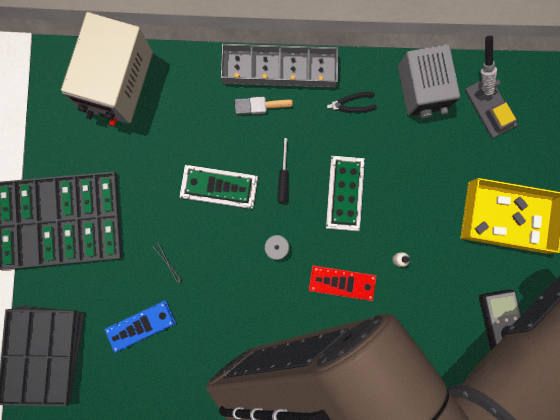

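The top view shows the green slider module at about (219,187), with the round key at its left end near (193,182) and the bars running right to about (247,189). The keypad is at (345,192), and the blue and red look-alikes are elsewhere. Next I'll measure the bars.

```bash
cat > h.py <<'E'
import numpy as np,cv2
def ray_to_plane(c,uv,z):
    K=c["intrinsics"];uv=np.atleast_2d(uv).astype(float)
    s=(uv-[K[0,2],K[1,2]])/[K[0,0],K[1,1]]
    x=s.copy()
    for _ in range(20): x=s/(1+c["k1"]*(x**2).sum(1,keepdims=True))
    d=np.c_[x,np.ones(len(x))]@c["R"]; o=-c["R"].T@c["t"]
    return o+d*((z-o[2])/d[:,2])[:,None]
def pads(img,thr=60,amin=20):
    m=(img.max(2)<thr).astype(np.uint8)
    n,l,st,ce=cv2.connectedComponentsWithStats(m,connectivity=4)
    return [(st[i],ce[i]) for i in range(1,n) if st[i][4]>=amin]
E
python3 - <<'E'
from station import *
from h import *
img=cv2.imread("pics/top0.png");c=calibration("top")
u0,v0,u1,v1=175,160,262,212
cr=cv2.resize(img[v0:v1,u0:u1],None,fx=9,fy=9,interpolation=cv2.INTER_CUBIC)
cv2.imwrite("pics/crop0.png",cr)
for s,ce in pads(cr,50,700):
    uv=(ce+.5)/9-.5+[u0,v0]; print(s[2:],uv.round(1),ray_to_plane(c,uv,.034).round(4))
E
```

```text
[  53  134 3004] [210.3 185.1] [[0.5558 0.187  0.034 ]]
[  49   50 1021] [193.4 181.8] [[0.563 0.23  0.034]]
[  57   89 2695] [219.1 184.1] [[0.559  0.1648 0.034 ]]
[  54   81 1977] [226.1 186.5] [[0.5536 0.1471 0.034 ]]
[  50   56 1344] [234.2 187.3] [[0.5519 0.1263 0.034 ]]
```

View pics/crop0.png

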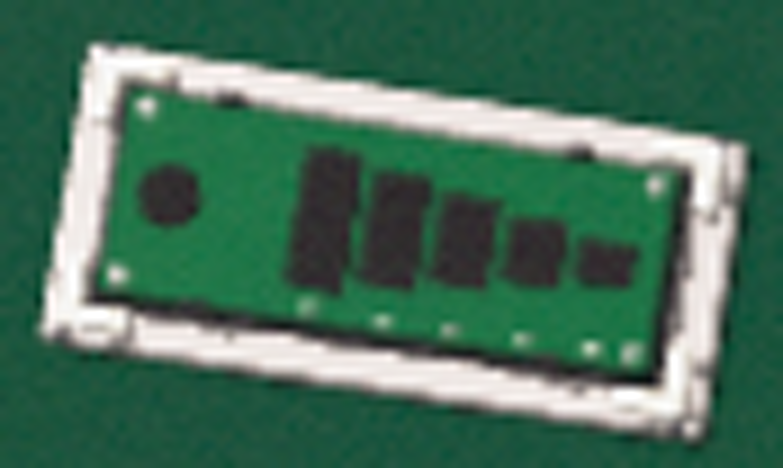

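The crop confirms the layout: bar1 at crop (606,264), bar3 (466,241), bar5 (325,220) and the key at (169,195). The row therefore runs leftwards in the picture, which is world +y. I'll shut the jaw, approach, and refine with the wrist camera.

>>> {"name": "servo_tool", "arguments": {
  "moves": [
    {"jaw": 0,"dx": 0.0155,"dy": 0.039,"dz": 0,"roll": 3},
    {"jaw": 0,"dx": 0.0155,"dy": 0.039,"dz": 0,"roll": 3},
    {"jaw": 0,"dx": 0.0155,"dy": 0.039,"dz": 0,"roll": 3},
    {"jaw": 0,"dx": 0.0155,"dy": 0.039,"dz": 0,"roll": 3},
    {"jaw": 0,"dx": 0.0155,"dy": 0.039,"dz": 0,"roll": 3},
    {"jaw": 0,"dx": 0.0155,"dy": 0.039,"dz": 0,"roll": 3},
    {"jaw": 0,"dx": 0.0155,"dy": 0.039,"dz": 0,"roll": 3},
    {"jaw": 0,"dx": 0.0155,"dy": 0.039,"dz": 0,"roll": 3},
    {"jaw": 0,"dx": 0.0155,"dy": 0.039,"dz": 0,"roll": 3},
    {"jaw": 0,"dx": 0.0155,"dy": 0.039,"dz": 0,"roll": 3}
  ],
  "newtons": 10
}}

```text
t: 1.35
eef_pos: [0.3984, -0.2382, 0.2453]
ee_rot: [3.141, 0.0, -2.248]
force: [-0.1, 0.1, 0.5]
width: 0.0006
gripper_force: 0.0
```

>>> {"name": "servo_tool", "arguments": {
  "moves": [
    {"jaw": 0,"dx": 0.0155,"dy": 0.039,"dz": 0,"roll": 3},
    {"jaw": 0,"dx": 0.0155,"dy": 0.039,"dz": 0,"roll": 3},
    {"jaw": 0,"dx": 0.0155,"dy": 0.039,"dz": 0,"roll": 3},
    {"jaw": 0,"dx": 0.0155,"dy": 0.039,"dz": 0,"roll": 3},
    {"jaw": 0,"dx": 0.0155,"dy": 0.039,"dz": 0,"roll": 3},
    {"jaw": 0,"dx": 0.0155,"dy": 0.039,"dz": 0,"roll": 3},
    {"jaw": 0,"dx": 0.0155,"dy": 0.039,"dz": 0,"roll": 3},
    {"jaw": 0,"dx": 0.0155,"dy": 0.039,"dz": 0,"roll": 3},
    {"jaw": 0,"dx": 0.0155,"dy": 0.039,"dz": 0,"roll": 3},
    {"jaw": 0,"dx": 0.0155,"dy": 0.035,"dz": 0,"roll": 3}
  ]
}}

```text
t: 2.6
eef_pos: [0.5534, 0.1478, 0.245]
ee_rot: [3.141, -0.0, -1.724]
force: [1.0, -0.3, 1.1]
width: 0.0007
gripper_force: 0.0
```

Run:
```python
from station import *
from h import *
s=get_state();print(s["t"],s["eef_pos"],s["ee_rot"],s["force"],s["width"])
c=calibration("wrist");p,d=grab_frame("wrist");cv2.imwrite("pics/w1.png",p[:,:,::-1]);np.savez("pics/w1.npz",d=d,**c)
print(-c["R"].T@c["t"])
for st,ce in pads(p,60,100): print(st[2:],ce.round(1),ray_to_plane(c,ce,.034).round(4))
ct=calibration("top")
for q in[(606,264),(466,241),(325,220),(169,195)]: print(ray_to_plane(ct,(np.array(q)+.5)/9-.5+[175,160],.034).round(4))
```

```text
2.6 [0.55343813 0.14780156 0.2450177 ] [ 3.14106141e+00 -2.69617264e-04 -1.72350221e+00] [ 0.98968747 -0.29999889  1.13584684] 0.0006910083025220221
[0.54389664 0.07980275 0.38459959]
[ 29   9 175] [242.3  63.4] [[0.5745 0.014  0.034 ]]
[[0.5485 0.1069 0.034 ]]
[[0.5539 0.1464 0.034 ]]
[[0.5587 0.1862 0.034 ]]
[[0.5645 0.2301 0.034 ]]
```

View pics/w1.png

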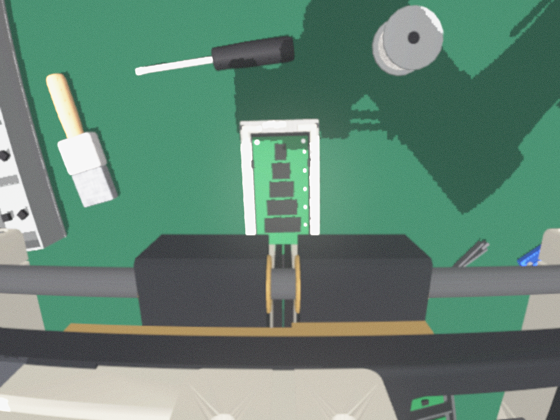

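The wrist view shows the bars down the image centre, from bar1 at (281,151) to bar5 at (282,225). The closed fingers sit below them, with the closing line across the row as wanted. I'll localise the bars precisely from this view.

Run:
```python
from h import *
img=cv2.imread("pics/w1.png");z=np.load("pics/w1.npz");c={k:z[k] for k in("intrinsics","k1","R","t")}
u0,v0,u1,v1=240,115,325,240
cr=cv2.resize(img[v0:v1,u0:u1],None,fx=6,fy=6,interpolation=cv2.INTER_CUBIC)
g=cr[:,:,1]
for thr in(60,75,90):
  P=[]
  for s,ce in pads(np.dstack([g]*3),thr,1500):
    uv=(ce+.5)/6-.5+[u0,v0]; w=ray_to_plane(c,uv,.034)[0]; print(thr,s[2:],uv.round(1),w.round(4))
d=z["d"]
o=-c["R"].T@c["t"]
for u,v in[(281,151),(282,188),(282,207),(265,160)]:
    w=ray_to_plane(c,(u,v),0)[0]; f=c["R"][2]@(w-o); print("z",(o+(w-o)*d[v,u]/f).round(4))
```

```text
90 [ 340   22 3299] [279.4 134.3] [0.5487 0.0886 0.034 ]
90 [ 166   28 4112] [253.3 237.4] [0.595  0.1955 0.034 ]
90 [ 157   28 3854] [311.6 237.4] [0.5305 0.2054 0.034 ]
z [0.5497 0.1059 0.0335]
z [0.5547 0.1449 0.034 ]
z [0.5578 0.1655 0.0351]
z [0.5679 0.1127 0.0323]
```

>>> {"name": "servo_tool", "arguments": {
  "moves": [
    {"dx": -0.0015,"dy": -0.0135,"dz": -0.03,"roll": 1.4},
    {"dx": -0.0015,"dy": -0.014,"dz": -0.03},
    {"dx": -0.0017,"dy": -0.0145,"dz": -0.03},
    {"dz": -0.03},
    {"dz": -0.03},
    {"dz": -0.02},
    {"dz": -0.01},
    {"dz": -0.005},
    {},
    {}
  ]
}}

```text
$.moves[0]: bad value
```

Run:
```python
from station import *
from h import *
s=get_state();print(s["t"],s["eef_pos"],s["ee_rot"],s["force"],s["width"])
p,d=grab_frame("wrist");q,_=grab_frame("scene")
cv2.imwrite("pics/w2.png",p[:,:,::-1])
c=calibration("scene");uv=cv2.projectPoints(np.array([[.55,.12,.04]]),cv2.Rodrigues(c["R"])[0],c["t"],c["intrinsics"],np.array([c["k1"],0,0,0.]))[0].ravel().astype(int)
u,v=uv;cv2.imwrite("pics/s2.png",cv2.resize(q[max(v-60,0):v+60,max(u-80,0):u+80,::-1],None,fx=5,fy=5,interpolation=cv2.INTER_CUBIC))
```

```text
2.65 [0.55541769 0.15095633 0.24459509] [-3.14120603e+00  1.02963740e-04 -1.71959386e+00] [3.84246835 4.46137875 1.72941905] 0.0005558365160695613
```

View pics/s2.png

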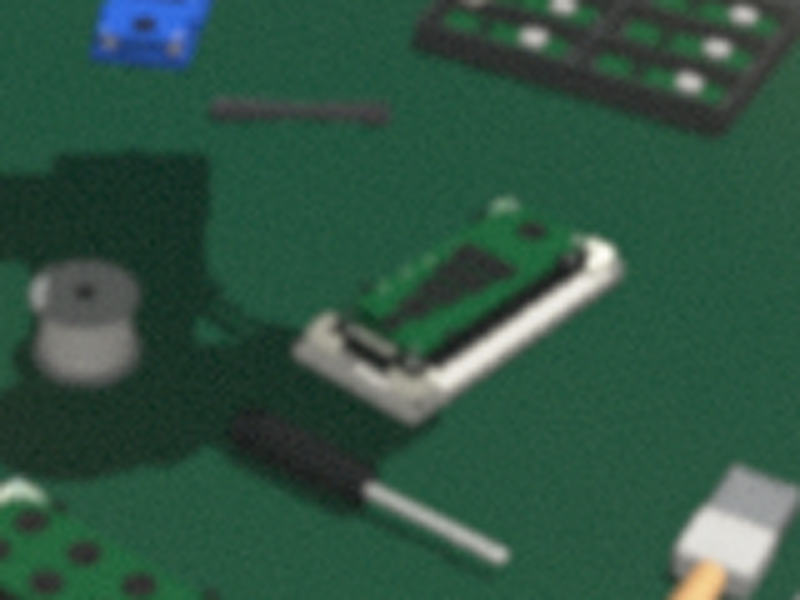

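View pics/w2.png

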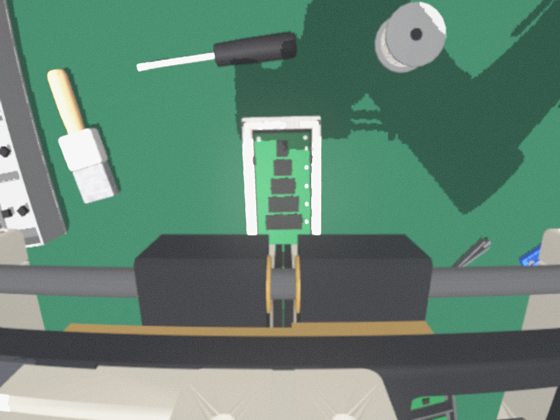

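The move was refused because every row needs all its fields. The two pictures show an unchanged scene: the slider is at the crop centre and nothing is near the fingers.

>>> {"name": "servo_tool", "arguments": {
  "moves": [
    {"jaw": 0,"dx": -0.001,"dy": -0.0105,"dz": -0.01,"roll": 0.5},
    {"jaw": 0,"dx": -0.001,"dy": -0.0105,"dz": -0.03,"roll": 0.5},
    {"jaw": 0,"dx": -0.001,"dy": -0.0105,"dz": -0.035,"roll": 0.5},
    {"jaw": 0,"dx": -0.001,"dy": -0.01,"dz": -0.035,"roll": 0},
    {"jaw": 0,"dx": 0,"dy": 0,"dz": -0.035,"roll": 0},
    {"jaw": 0,"dx": 0,"dy": 0,"dz": -0.02,"roll": 0},
    {"jaw": 0,"dx": 0,"dy": 0,"dz": -0.01,"roll": 0},
    {"jaw": 0,"dx": 0,"dy": 0,"dz": -0.005,"roll": 0},
    {"jaw": 0,"dx": 0,"dy": 0,"dz": 0,"roll": 0},
    {"jaw": 0,"dx": 0,"dy": 0,"dz": 0,"roll": 0}
  ]
}}

```text
t: 4.0
eef_pos: [0.5497, 0.1051, 0.0662]
ee_rot: [-3.14, 0.001, -1.699]
force: [-0.4, 0.1, 0.7]
width: 0.0002
gripper_force: 0.0
```

Run:
```python
from station import *
from h import *
s=get_state();print(s["t"],s["eef_pos"],s["ee_rot"],s["force"],s["width"])
p,d=grab_frame("wrist");q,_=grab_frame("scene")
c=calibration("scene");uv=cv2.projectPoints(np.array([[.55,.12,.04]]),cv2.Rodrigues(c["R"])[0],c["t"],c["intrinsics"],np.array([c["k1"],0,0,0.]))[0].ravel().astype(int)
u,v=uv;cr=cv2.resize(q[v-45:v+45,u-60:u+60,::-1],None,fx=6,fy=6,interpolation=cv2.INTER_CUBIC)
cv2.imwrite("pics/m3.png",cv2.resize(np.vstack([cv2.resize(cr,(560,420)),p[:,:,::-1]]),(400,600)));cv2.imwrite("pics/s3.png",cr)
```

```text
4.0 [0.54974796 0.10509927 0.06615585] [-3.14042506e+00  8.00879555e-04 -1.69927006e+00] [-0.35858549  0.09273412  0.67243443] 0.0002406953434539574
```

View pics/s3.png

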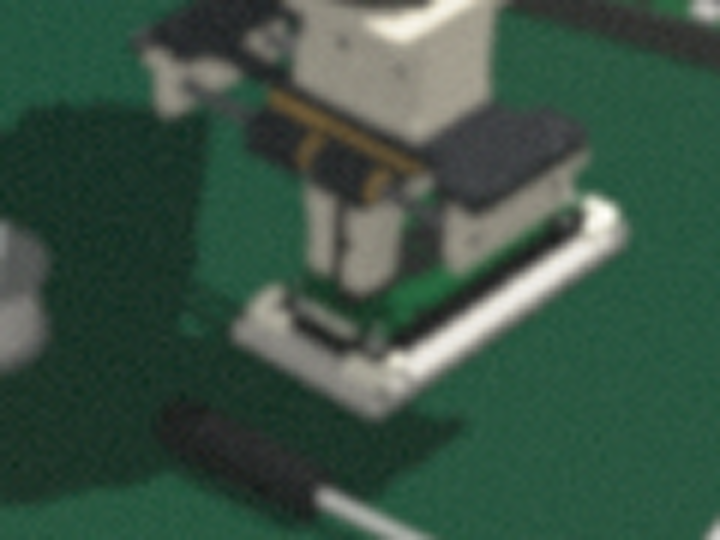

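The gripper hovers over the bar1 end with the shut tips just above the board, and the force is near zero. Now a slow descent.

>>> {"name": "servo_tool", "arguments": {
  "moves": [
    {"jaw": 0,"dx": 0,"dy": 0,"dz": -0.004,"roll": 0},
    {"jaw": 0,"dx": 0,"dy": 0,"dz": -0.002,"roll": 0},
    {"jaw": 0,"dx": 0,"dy": 0,"dz": -0.0015,"roll": 0},
    {"jaw": 0,"dx": 0,"dy": 0,"dz": -0.001,"roll": 0},
    {"jaw": 0,"dx": 0,"dy": 0,"dz": -0.001,"roll": 0},
    {"jaw": 0,"dx": 0,"dy": 0,"dz": 0,"roll": 0},
    {"jaw": 0,"dx": 0,"dy": 0,"dz": 0,"roll": 0},
    {"jaw": 0,"dx": 0,"dy": 0,"dz": 0,"roll": 0},
    {"jaw": 0,"dx": 0,"dy": 0,"dz": 0,"roll": 0},
    {"jaw": 0,"dx": 0,"dy": 0,"dz": 0,"roll": 0}
  ]
}}

```text
t: 5.35
eef_pos: [0.5493, 0.1049, 0.0559]
ee_rot: [-3.142, 0.0, -1.699]
force: [0.2, 0.5, 0.5]
width: 0.001
gripper_force: 0.0
```

>>> {"name": "servo_tool", "arguments": {
  "moves": [
    {"jaw": 0,"dx": 0,"dy": 0,"dz": -0.0005,"roll": 0},
    {"jaw": 0,"dx": 0,"dy": 0,"dz": -0.0005,"roll": 0},
    {"jaw": 0,"dx": 0,"dy": 0,"dz": -0.0005,"roll": 0},
    {"jaw": 0,"dx": 0,"dy": 0,"dz": -0.0005,"roll": 0},
    {"jaw": 0,"dx": 0,"dy": 0,"dz": -0.0005,"roll": 0},
    {"jaw": 0,"dx": 0,"dy": 0,"dz": -0.0005,"roll": 0},
    {"jaw": 0,"dx": 0,"dy": 0,"dz": -0.0005,"roll": 0},
    {"jaw": 0,"dx": 0,"dy": 0,"dz": -0.0005,"roll": 0},
    {"jaw": 0,"dx": 0,"dy": 0,"dz": 0,"roll": 0},
    {"jaw": 0,"dx": 0,"dy": 0,"dz": 0,"roll": 0}
  ]
}}

```text
t: 6.6
eef_pos: [0.5493, 0.1049, 0.052]
ee_rot: [-3.142, 0.0, -1.699]
force: [-0.9, 0.3, 2.7]
width: 0.0007
gripper_force: 1.1
```

Run:
```python
from station import *
for _ in range(3):
    grab_frame("top");s=get_state();print(s["t"],s["eef_pos"].round(4),s["force"].round(2))
```

```text
6.65 [0.5493 0.1049 0.0519] [-0.9  -0.35  1.57]
6.7 [0.5493 0.1049 0.0519] [-1.01 -0.2   2.43]
6.75 [0.5493 0.1049 0.0519] [-0.96 -0.19  2.27]
```

>>> {"name": "servo_tool", "arguments": {
  "moves": [
    {"jaw": 0,"dx": 0,"dy": 0,"dz": -0.0005,"roll": 0},
    {"jaw": 0,"dx": 0,"dy": 0,"dz": -0.0005,"roll": 0},
    {"jaw": 0,"dx": 0.0003,"dy": 0.0023,"dz": 0,"roll": 0},
    {"jaw": 0,"dx": 0.0006,"dy": 0.0046,"dz": 0,"roll": 0},
    {"jaw": 0,"dx": 0.0006,"dy": 0.0046,"dz": 0,"roll": 0},
    {"jaw": 0,"dx": 0.0006,"dy": 0.0046,"dz": 0,"roll": 0},
    {"jaw": 0,"dx": 0.0006,"dy": 0.0046,"dz": 0,"roll": 0},
    {"jaw": 0,"dx": 0.0006,"dy": 0.0046,"dz": 0,"roll": 0},
    {"jaw": 0,"dx": 0.0006,"dy": 0.0046,"dz": 0,"roll": 0},
    {"jaw": 0,"dx": 0.0003,"dy": 0.0023,"dz": 0,"roll": 0}
  ]
}}

```text
t: 8.0
eef_pos: [0.5536, 0.1374, 0.0509]
ee_rot: [-3.142, 0.0, -1.699]
force: [-1.0, -2.7, 3.4]
width: 0.0008
gripper_force: 1.9
```

>>> {"name": "servo_tool", "arguments": {
  "moves": [
    {"jaw": 0,"dx": 0.0004,"dy": 0.003,"dz": 0,"roll": 0},
    {"jaw": 0,"dx": 0.0008,"dy": 0.006,"dz": 0,"roll": 0},
    {"jaw": 0,"dx": 0.0008,"dy": 0.006,"dz": 0,"roll": 0},
    {"jaw": 0,"dx": 0.0008,"dy": 0.006,"dz": 0,"roll": 0},
    {"jaw": 0,"dx": 0.0008,"dy": 0.006,"dz": 0,"roll": 0},
    {"jaw": 0,"dx": 0.0008,"dy": 0.006,"dz": 0,"roll": 0},
    {"jaw": 0,"dx": 0.0008,"dy": 0.006,"dz": 0,"roll": 0},
    {"jaw": 0,"dx": 0.0008,"dy": 0.006,"dz": 0,"roll": 0},
    {"jaw": 0,"dx": 0.0004,"dy": 0.003,"dz": 0,"roll": 0},
    {"jaw": 0,"dx": 0,"dy": 0.001,"dz": 0,"roll": 0}
  ]
}}

```text
t: 9.25
eef_pos: [0.56, 0.1863, 0.0509]
ee_rot: [-3.141, 0.0, -1.699]
force: [-0.1, -2.7, 2.9]
width: -0.0
gripper_force: 1.9
```

>>> {"name": "servo_tool", "arguments": {
  "moves": [
    {"jaw": 0,"dx": 0.0002,"dy": 0.0015,"dz": 0,"roll": 0},
    {"jaw": 0,"dx": 0.0002,"dy": 0.0015,"dz": 0,"roll": 0},
    {"jaw": 0,"dx": 0,"dy": 0,"dz": 0,"roll": 0},
    {"jaw": 0,"dx": 0,"dy": 0,"dz": 0.002,"roll": 0},
    {"jaw": 0,"dx": 0,"dy": 0,"dz": 0.01,"roll": 0},
    {"jaw": 0,"dx": 0,"dy": 0,"dz": 0.03,"roll": 0},
    {"jaw": 0,"dx": 0,"dy": 0,"dz": 0.04,"roll": 0},
    {"jaw": 0,"dx": 0,"dy": 0,"dz": 0.04,"roll": 0},
    {"jaw": 0,"dx": 0,"dy": 0,"dz": 0.02,"roll": 0},
    {"jaw": 0,"dx": 0,"dy": 0,"dz": 0,"roll": 0}
  ]
}}

```text
t: 10.5
eef_pos: [0.5611, 0.1899, 0.1953]
ee_rot: [-3.138, 0.003, -1.699]
force: [-0.6, 0.1, -0.6]
width: 0.0007
gripper_force: 0.0
```

Run:
```python
from station import *
import cv2
q,_=grab_frame("scene");cv2.imwrite("pics/s9.png",q[:,:,::-1])
s=get_state();print(s["t"],s["eef_pos"],s["force"])
```

```text
10.55 [0.5603809  0.18951175 0.19366924] [-0.35789589  0.53660987  1.17236832]
```

View pics/s9.png

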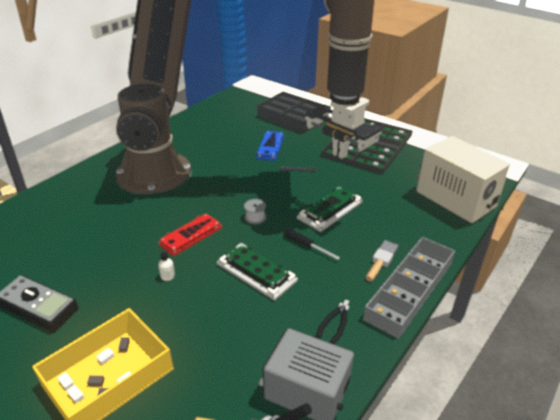

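The slider module at (330,207) is still in its stand, the gripper is clear above it, and everything else is where it was.

```bash
python3 -c "
from station import *
print(job_done())"
```

```text
the job is handed in; nothing more can be done
None
```

I stroked the slider from bar1 to about 3 mm past the centre of bar5 in one touch at about 2–3 N, with the board sunk about 2 mm of its 8 mm. I then lifted off without reaching the round key, left everything in place, and handed the job in at about 10.6 s; no verdict came back.

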